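# Close the plate chamber and lock its quarter-turn fastener

### The job

Close up the plate chamber for its run: with a fingertip, push its ajar lid down until it is fully shut, then set a fingertip in the slot of the round fastener on the lid and turn it clockwise (seen from above) to its stop, a quarter turn, so that the slot points to the front edge and the lid is locked. Only push and turn: do not raise the lid further, do not pick anything up, leave the small things standing and lying around where they are, and finish with the hand clear.

Things in the scene. Friction and masses are not known exactly. Their poses are not given: they have to be found in the camera images.
- chamber: Fixed white bench chamber, an open-topped box 220 mm deep (x) by 210 mm wide (y), walls 75 mm high, covered by the hinged lid. Origin: centre of the underside, on the worktop; x points to the back (hinge side), the front face (black blank display, two grey discs) looks to -x, z up. A well plate lies inside.
- lid (a joint): Angle of the aluminium lid (rad): 0 = shut, grows as its front edge rises; starts at 0.25 to 0.5. Hinge line along the chamber's y at x = +108, z = 76 mm. Slab 218 mm from hinge to front edge, 210 wide, 10 thick; shut, its top is at z = 86 mm. The stiff hinge keeps it where it is left; 3 to 5 N down near the front moves it. It cannot shut if the fastener was locked before.
- lid_corner_left (a point): Point on the top face of the lid on its flat left part beside the fastener, 165 mm from the hinge line and 82 mm to the left (+y) of the lid's middle: a free place to push. Moves with the lid (x to the hinge, z out of the lid).
- lid_corner_right (a point): The same on the right (-y) side of the lid.
- cam (a joint): Angle of the quarter-turn fastener (rad): 0 = unlocked (slot along the chamber's y), grows clockwise seen from above, stops at 1.571 = locked (slot along the chamber's x, in line with the small black mark at the front of the collar). Starts at 0 to 0.3. Takes about 0.1 N m and stays where it is left.
- cam_slot (a point): Centre of the slot's floor, on the fastener's turning axis, 155 mm from the hinge line on the lid's middle line (z = 90 mm when shut). x lies along the slot, z out of the lid. Round head 89 mm across, one straight slot 34 mm wide, 16 mm deep between two black lugs. A fixed collar (46 mm inner, 52 mm outer radius, as high as the lugs) closes the slot's ends: turn it by pushing the slot's walls.
- vial_0: Small brown vial with black cap, 24 mm diameter, 54 mm high, standing in front of the chamber, left; origin under its centre, z up. Leave alone.
- vial_1: The like vial in front of the chamber, right. Leave alone.
- marker_green: Marker pen 138 mm long, 16 mm thick, lying in front of the chamber; origin under its centre, y along it. Leave alone.
- timer: White bench timer 66 x 68 x 21 mm right of the chamber; origin under its centre. Leave alone.
- lid_ring: White flat ring 98 mm across, 8 mm thick, lying to the right; origin under its centre. Leave alone.
- tape_roll: Roll of tape 110 mm across, 19 mm thick, lying to the right; origin under its centre. Leave alone.

How it is judged:
On the way, in this order (a step that is already met when the one before it is completed fails the run):
1. the lid is pushed fully shut, the fastener still unlocked (value of joint lid below 0.025 rad and value of joint cam below 0.8 rad), for 0.1 s.
2. the fastener is turned to locked with the lid shut (value of joint lid below 0.025 rad and value of joint cam above 1.43 rad), for 0.2 s.
At the end, for the whole second after the job is handed in: Lid shut (within 0.025 rad, about 5 mm at its front edge) and the fastener turned to its locked stop (at least 1.43 of 1.571 rad), both at rest; vials upright, and they, the marker, timer, ring and tape within 30 mm of where they stood (all of step 2 and velocity of joint each of cam, lid below 0.05 rad/s and distance of each of vial_0, vial_1, marker_green, timer, lid_ring, tape_roll from where it was at the start of the episode below 0.03 m and angle between each of vial_0, vial_1's own z axis and vertical below 0.3 rad); the robot touches nothing.
It fails at once if the lid is raised further instead of being pushed shut (value of joint lid above 0.6 rad).
It fails at once if something lying or standing around is pushed away, lifted or carried (more than 30 mm) (distance of any of vial_0, vial_1, marker_green, timer, lid_ring, tape_roll from where it was at the start of the episode above 0.03 m).
It fails at once if a vial is knocked over (angle between any of vial_0, vial_1's own z axis and vertical above 0.5 rad).
It also fails if it takes over 48 s, if anything falls off the work surface, if the arm or the gripper's body presses on something with over 40 N, if the wrist force passes 120 N, or if a joint passes its speed limit or range.

### The arm

A 6-joint arm with a two-finger parallel gripper is mounted at the origin on a cart in front of the work surface, level with it; the furniture and walls round the work are solid. World frame = base frame: x ahead of the robot, y to its left, z up, the work surface at z = 0. Lengths are in m, angles in rad, forces in N, time in s.
With the tool pointing down it reaches from about 0.25 to 0.8 m from the base axis. Payload 3.9 kg.
Tool frame: the origin (TCP) lies between the finger pads; the fingertips stand 14 mm ahead of it and the grasp point (between the pads) lies 5 mm behind it; z points along the fingers, y is the direction in which the jaws open and shut (so a half turn about z gives the same grasp; the last joint's range is limited). The gripper opens to 85 mm and grips with 20 to 120 N. Pads are 22 mm wide; open, the fingers measure 114 mm over their backs; the gripper's body (76 mm by 85 mm) begins 54 mm behind the grasp point. The pads swing forward as they close: fully open they stand 13 mm farther back than shut.
Start: joints at [0, 0.26, -0.138, 1.173, 0, 1.571], TCP at [0.525, -0, 0.245] pointing down, gripper open.
Joint ranges: [-2.78, 2.78], [-0.83, 1.72], [-1.28, 1.37], [-1.9, 2.12], [-1.57, 1.48], [-3.14, 3.14]. Speed limits (rad/s): [2.57, 2.57, 3.14, 3.14, 3.14, 3.14].

### API

Orientations are given as a unit quaternion [w, x, y, z].
In Python, from cell import manip, cams gives the robot as it stands. The module is installed in compiled form; this text tells all that it offers.
- The arm moves only by the tool jog_arm, never from a script. Its argument "commands" is a list of rows, each an object of numbers: "rx", "ry", "rz": the turn, a rotation vector about the world's x, y, z in degrees; "dx", "dy", "dz": the shift along the world's x, y, z in cm; "claw": the opening, from 0 (shut) to 1 (fully open). In form: [{"rx": .., "ry": .., "rz": .., "dx": .., "dy": .., "dz": .., "claw": ..}, ...]. A call has 1 to 20 rows; each row is the pose to reach, as a shift and turn from the pose measured when the call began; what a row does not reach only later rows make up. A row lasts 1/8 s, in which the tool goes at most 62.5 mm and 10.7 degrees, less where a joint would pass 70% of its speed; a pose out of reach is approached as far as the arm can. A call with a gripper value outside its range is refused whole. The fingers move at their own pace and stop on an object; "force" is the grip in N (left out, the last holds). Time passes only in rows, so rows that repeat a pose let the fingers close. It gives the time, the measured TCP pose, the force and the opening at its end, in the units of the state.
- manip.sense(): the state, without advancing time (a new reading comes with each control period).
- cams.get_image(name): name is "scene" or "top" or "wrist"; returns a dict with "img" (480x640x3 uint8, red, green, blue), "fov_y" (degrees; the focal length in pixels is half the picture's height over the tangent of half this angle, whatever the lens; pixels are square), "cx", "cy" (the principal point, pixels), "world_from_camera" (4x4, takes a point from camera to world coordinates). Camera axes: x right, y up, looking along -z (the intrinsics and any distortion apply to the point x, -y, -z); pixel columns grow to the right and rows downward; lengths in m; the calibration is good to about 2 mm. The wrist camera is an equidistant fisheye: a pixel r from the principal point sees the ray r / f radians off the axis. A picture is of the moment at which its call begins. There is no depth.
- manip.hand_in(): hands the job in, once; it reports no verdict.
The state is a dict: "time": time; "q": joint angles; "joint_velocities": joint speeds; "tau": joint torques, N m; "tool_pos": TCP position; "eef_rot": TCP orientation; "force": force on the tool from outside, world axes, zero at the start; "wrist_torque": the same for the moment, N m; "finger_gap": opening from 0.0 (shut) to 1.0 (fully open).
Only numpy, scipy, OpenCV 4.12 (cv2) and the standard library are available. Lean on these libraries where they do the work, as an engineer would, in place of code of your own. Each camera call takes 0.05 s, during which the arm holds its last target.

## Working session

There is one attempt and no reset: what is moved stays moved. The work goes in short steps, Python scripts to look and compute and a tool call to move; the robot and the scene stay as the last step left them, time stands still between calls to the robot, and variables do not carry over. Pictures are saved under pics/ and viewed, and the job is handed in when it is done.

Besides the shell and the picture viewer there is one more tool, called after ">>>" in YAML: its name, and indented under it one key for each argument. jog_arm: Moves the arm, as the interface text tells. Its arguments: {"type":"object","properties":{"commands":{"type":"array","items":{"type":"object","properties":{"rx":{"type":"number"},"ry":{"type":"number"},"rz":{"type":"number"},"dx":{"type":"number"},"dy":{"type":"number"},"dz":{"type":"number"},"claw":{"type":"number"}}}},"force":{"type":"number"}},"required":["commands"]}

```bash
mkdir -p pics
cat > h.py <<'E'
import numpy as np, cv2
from cell import manip, cams
def grab(n,tag):
    d=cams.get_image(n); cv2.imwrite(f'pics/{tag}.png',d['img'][:,:,::-1]); 
    np.save(f'pics/{tag}.npy',d,allow_pickle=True); return d
def load(tag): return np.load(f'pics/{tag}.npy',allow_pickle=True).item()
def ray(d,u,v):
    f=240/np.tan(np.radians(d['fov_y'])/2); T=np.array(d['world_from_camera'])
    r=T[:3,:3]@np.array([(u-d['cx'])/f,-(v-d['cy'])/f,-1]); return T[:3,3],r/np.linalg.norm(r)
def onz(d,u,v,z):
    o,r=ray(d,u,v); return o+r*(z-o[2])/r[2]
def proj(d,p):
    f=240/np.tan(np.radians(d['fov_y'])/2); T=np.array(d['world_from_camera'])
    c=T[:3,:3].T@(np.array(p)-T[:3,3]); return d['cx']+f*c[0]/-c[2], d['cy']-f*c[1]/-c[2]
def tri(d1,a,d2,b):
    o1,r1=ray(d1,*a);o2,r2=ray(d2,*b)
    s=np.linalg.lstsq(np.c_[r1,-r2],o2-o1,rcond=None)[0]
    p,q=o1+s[0]*r1,o2+s[1]*r2
    return (p+q)/2,np.linalg.norm(p-q)
E
python3 - <<'E'
from h import *
for n in ['scene','top','wrist']:
    d=grab(n,n+'0'); print(n,d['fov_y'],d['cx'],d['cy'],np.round(d['world_from_camera'],3).tolist())
print(manip.sense())
E
```

```text
scene 46.351532009318426 305.71939264928 239.05004079384756 [[0.497, 0.45, -0.742, -0.377], [-0.868, 0.28, -0.411, -0.603], [0.023, 0.848, 0.529, 0.755], [0.0, 0.0, 0.0, 1.0]]
top 45.76640360078882 313.61285930475447 239.4925724460955 [[0.083, 0.977, -0.198, 0.223], [-0.997, 0.081, -0.019, -0.09], [-0.002, 0.199, 0.98, 1.477], [0.0, 0.0, 0.0, 1.0]]
wrist 65.70646984690485 323.4918676593088 242.47430297446547 [[1.0, -0.0, 0.001, 0.525], [-0.0, 0.964, 0.267, 0.068], [-0.002, -0.267, 0.964, 0.372], [0.0, 0.0, 0.0, 1.0]]
{'time': 0.15, 'q': array([ 1.40292150e-05,  2.60549022e-01, -1.39102292e-01,  1.17273060e+00,
       -1.64425753e-05,  1.57082372e+00]), 'joint_velocities': array([ 0.00092531, -0.00357159,  0.00213433, -0.00077087,  0.00051249,
        0.00071823]), 'tau': array([-3.64596281e-05, -4.06005156e+01,  2.54166770e+01,  1.26235068e-02,
       -2.58195018e-05, -1.05726747e-05]), 'tool_pos': array([5.24469678e-01, 2.31989280e-06, 2.44636602e-01]), 'eef_rot': array([-5.54764934e-04,  7.07111280e-01,  7.07101838e-01, -5.66414809e-04]), 'force': array([ 0.01871234, -0.33301052,  0.02860673]), 'wrist_torque': array([0.03127057, 0.08287324, 0.02982193]), 'finger_gap': 1.0054217511412018}
```

View pics/scene0.png

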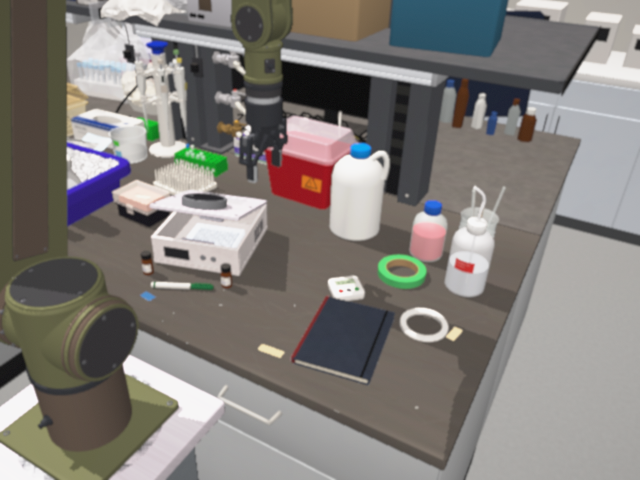

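View pics/top0.png

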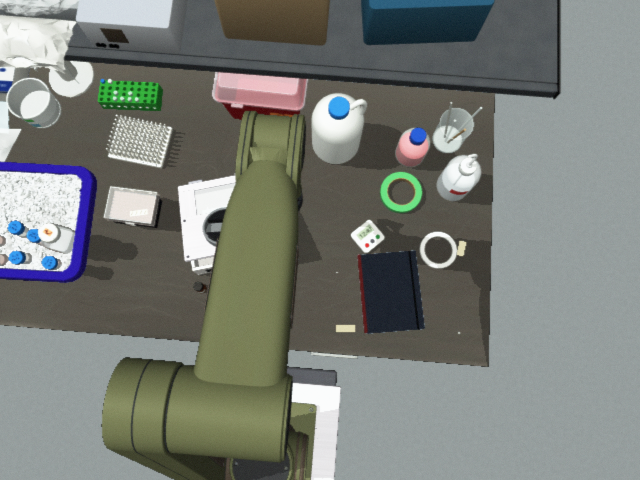

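View pics/wrist0.png

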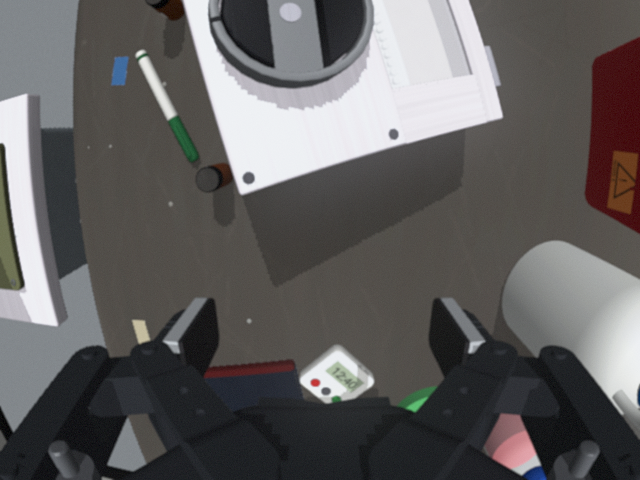

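The scene and wrist views show the chamber left of the tool, with the lid ajar and its slot about along world y. The vials and marker are in front of it. I'll zoom in to measure.

Run:
```python
from h import *
d=load('scene0'); im=d['img'][:,:,::-1]
c=im[175:300,130:290]; cv2.imwrite('pics/s0z.png',cv2.resize(c,None,fx=4.7,fy=4.7,interpolation=cv2.INTER_CUBIC))
d=load('wrist0');
```

```text
(no output)
```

View pics/s0z.png

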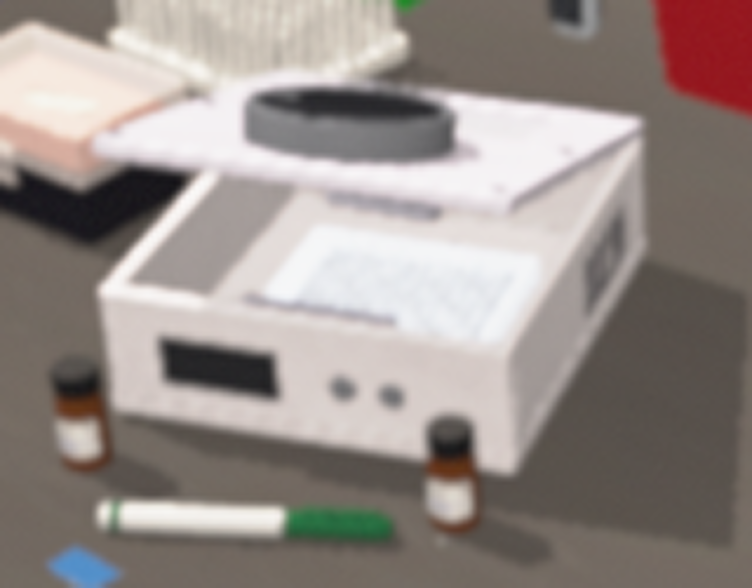

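Zoomed view (px in the zoom): box front top corners (102,292) and (512,350), bottom corners (112,412) and (515,473). Lid front corners are at (95,143) and (512,207), right rear at (643,122).

Run:
```python
from h import *
d=load('scene0')
def c(u,v): return 130+u/4.7,175+v/4.7
FL=onz(d,*c(102,292),.075);FR=onz(d,*c(512,350),.075);BL=onz(d,*c(112,412),0);BR=onz(d,*c(515,473),0);RR=onz(d,*c(643,122),.086)
print(FL,FR,BL,BR,RR)
print(np.linalg.norm(FL-FR),np.linalg.norm(RR-FR), FL-FR, RR-FR)
for F in (FL,FR):
  pass
v=(FL-FR)[:2];print('yaw',np.degrees(np.arctan2(-v[0],v[1])))
for n,p in [('v0',(78,460)),('v1',(450,520))]: print(n,onz(d,*c(*p),0))
print('marker',onz(d,*c(100,515),.008),onz(d,*c(392,525),.008))
# timer etc for information
```

```text
[0.39856364 0.22731593 0.075     ] [0.46100816 0.02924327 0.075     ] [0.40141299 0.23543146 0.        ] [0.46446744 0.03355466 0.        ] [0.66730089 0.09029065 0.086     ]
0.2076826836773241 0.21541696756363563 [-0.06244452  0.19807266  0.        ] [0.20629272 0.06104738 0.011     ]
yaw 17.4980138300335
v0 [0.3617402  0.22077162 0.        ]
v1 [0.41715784 0.03752233 0.        ]
marker [0.32627473 0.17226541 0.008     ] [0.39142895 0.05143944 0.008     ]
```

```bash
cat >> h.py <<'E'
yaw=np.radians(17.4); X=np.array([np.cos(yaw),np.sin(yaw),0]);Y=np.array([-np.sin(yaw),np.cos(yaw),0]);Z=np.array([0,0,1.])
C=np.array([0.536,0.164,0]); H=C+.108*X+.076*Z
def ch(x,y,z): return C+x*X+y*Y+z*Z
def lidpt(a,r,y,h): # r from hinge, h above lid underside
    return H+y*Y-r*np.cos(a)*X+r*np.sin(a)*Z+h*(np.cos(a)*Z+np.sin(a)*X)
E
python3 - <<'E'
from h import *
d=load('scene0')
def c(u,v): return 130+u/4.7,175+v/4.7
for n,y,(u,v) in [('R',-.105,(512,207)),('L',.105,(95,143))]:
    o,r=ray(d,*c(u,v)); s=((C+y*Y-o)@Y)/(r@Y); p=o+s*r
    q=p-H; print(n,p,'r',-q@X,'z',q@Z,'ang',np.arctan2(q@Z,-q@X),'len',np.hypot(q@X,q@Z))
# predicted reprojections of the box
for p in [(-.11,.105,.075),(-.11,-.105,.075),(-.11,.105,0),(-.11,-.105,0)]:
    u,v=proj(d,ch(*p)); print(p,(u-130)*4.7,(v-175)*4.7)
for y in(.105,-.105):
  print('lid corner right shut',lidpt(0,.165,y*.82/1.05,.010))
print('cam',lidpt(0,.155,0,.014))
E
```

```text
R [0.47255422 0.03408212 0.14562015] r 0.20739327104834598 z 0.06962014978569493 ang 0.32387136415039597 len 0.2187668487964191
L [0.41605429 0.23644647 0.14636043] r 0.2007925885361529 z 0.070360430323211 ang 0.3370431309659537 len 0.21276337505857587
(-0.11, 0.105, 0.075) 97.3512531460627 288.725196889853
(-0.11, -0.105, 0.075) 510.87516178271784 347.58439600478556
(-0.11, 0.105, 0) 115.7605328581316 416.16427463395945
(-0.11, -0.105, 0) 517.0060310042048 476.7478377257233
lid corner right shut [0.45708696 0.22520238 0.086     ]
lid corner right shut [0.50612965 0.06870697 0.086     ]
cam [0.4911507  0.14994508 0.09      ]
```

>>> jog_arm:
  commands:
    - {"rz": 10,"claw": 0}
    - {"rz": 20,"claw": 0,"dz": 1}
    - {"rz": 30,"claw": 0,"dz": 2}
    - {"rz": 40,"claw": 0,"dz": 3}
    - {"rz": 50,"claw": 0,"dz": 3}
    - {"rz": 60,"claw": 0,"dz": 3}
    - {"rz": 70,"claw": 0,"dz": 3}
    - {"rz": 80,"claw": 0,"dz": 3}
    - {"rz": 90,"claw": 0,"dz": 3}
    - {"rz": 100,"claw": 0,"dz": 3}
    - {"rz": 105,"claw": 0,"dz": 3}
    - {"rz": 105,"claw": 0,"dz": 3}

```text
invalid input
```

The lid angle comes out near 0.32 from both corners, and the lengths match (219 and 213 against 218). The call was refused, so I'll retry with complete rows.

>>> jog_arm:
  commands:
    - {"rx": 0,"ry": 0,"rz": 10,"dx": 0,"dy": 0,"dz": 1,"claw": 0}
    - {"rx": 0,"ry": 0,"rz": 20,"dx": 0,"dy": 0,"dz": 2,"claw": 0}
    - {"rx": 0,"ry": 0,"rz": 30,"dx": 0,"dy": 0,"dz": 3,"claw": 0}
    - {"rx": 0,"ry": 0,"rz": 40,"dx": 0,"dy": 0,"dz": 3,"claw": 0}
    - {"rx": 0,"ry": 0,"rz": 50,"dx": 0,"dy": 0,"dz": 3,"claw": 0}
    - {"rx": 0,"ry": 0,"rz": 60,"dx": 0,"dy": 0,"dz": 3,"claw": 0}
    - {"rx": 0,"ry": 0,"rz": 70,"dx": 0,"dy": 0,"dz": 3,"claw": 0}
    - {"rx": 0,"ry": 0,"rz": 80,"dx": 0,"dy": 0,"dz": 3,"claw": 0}
    - {"rx": 0,"ry": 0,"rz": 90,"dx": 0,"dy": 0,"dz": 3,"claw": 0}
    - {"rx": 0,"ry": 0,"rz": 100,"dx": 0,"dy": 0,"dz": 3,"claw": 0}
    - {"rx": 0,"ry": 0,"rz": 105,"dx": 0,"dy": 0,"dz": 3,"claw": 0}
    - {"rx": 0,"ry": 0,"rz": 105,"dx": 0,"dy": 0,"dz": 3,"claw": 0}
  force: 40

```text
time: 1.65
tool_pos: [0.5243, -0.0, 0.2743]
eef_rot: [-0.0, -0.13, 0.992, -0.001]
force: [0.0, 0.2, -0.0]
finger_gap: -0.004
```

>>> jog_arm:
  commands:
    - {"rx": 0,"ry": 0,"rz": 2.4,"dx": -0.8,"dy": 3.5,"dz": 0,"claw": 0}
    - {"rx": 0,"ry": 0,"rz": 2.4,"dx": -1.6,"dy": 6.9,"dz": -3,"claw": 0}
    - {"rx": 0,"ry": 0,"rz": 2.4,"dx": -1.6,"dy": 6.9,"dz": -7,"claw": 0}
    - {"rx": 0,"ry": 0,"rz": 2.4,"dx": -1.6,"dy": 6.9,"dz": -9.5,"claw": 0}
    - {"rx": 0,"ry": 0,"rz": 2.4,"dx": -1.6,"dy": 6.9,"dz": -9.5,"claw": 0}

```text
time: 2.28
tool_pos: [0.5063, 0.0689, 0.1774]
eef_rot: [-0.003, -0.15, 0.989, -0.001]
force: [-0.3, 0.3, -0.1]
finger_gap: -0.0
```

Run:
```python
from h import *
d=grab('wrist','w1'); d=grab('scene','s1'); im=d['img'][:,:,::-1]
c=im[155:300,130:290]; cv2.imwrite('pics/s1z.png',cv2.resize(c,None,fx=4,fy=4,interpolation=cv2.INTER_CUBIC))
```

```text
(no output)
```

View pics/w1.png

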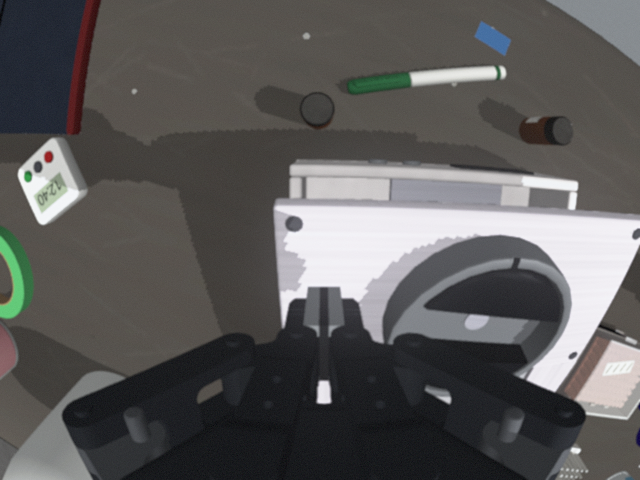

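View pics/s1z.png

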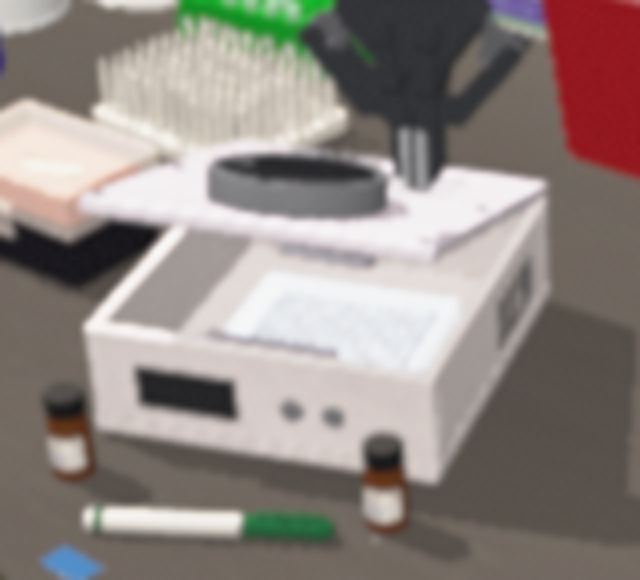

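The closed fingers stand over the right flat part of the lid, between the collar and the edge at about (322,300) in the wrist view. The slot runs along the chamber's y with a slight turn. Now I'll push down.

>>> jog_arm:
  commands:
    - {"rx": 0,"ry": 0,"rz": 0,"dx": 0,"dy": 0,"dz": -1,"claw": 0}
    - {"rx": 0,"ry": 0,"rz": 0,"dx": 0,"dy": 0,"dz": -2,"claw": 0}
    - {"rx": 0,"ry": 0,"rz": 0,"dx": 0,"dy": 0,"dz": -3,"claw": 0}
    - {"rx": 0,"ry": 0,"rz": 0,"dx": 0,"dy": 0,"dz": -4,"claw": 0}
    - {"rx": 0,"ry": 0,"rz": 0,"dx": 0,"dy": 0,"dz": -5,"claw": 0}
    - {"rx": 0,"ry": 0,"rz": 0,"dx": 0,"dy": 0,"dz": -6,"claw": 0}
    - {"rx": 0,"ry": 0,"rz": 0,"dx": 0,"dy": 0,"dz": -6.8,"claw": 0}
    - {"rx": 0,"ry": 0,"rz": 0,"dx": 0,"dy": 0,"dz": -7.2,"claw": 0}
    - {"rx": 0,"ry": 0,"rz": 0,"dx": 0,"dy": 0,"dz": -7.2,"claw": 0}

```text
time: 3.5
tool_pos: [0.5087, 0.0691, 0.1076]
eef_rot: [-0.0, -0.15, 0.989, -0.001]
force: [-0.4, -0.7, 0.0]
finger_gap: -0.004
```

>>> jog_arm:
  commands:
    - {"rx": 0,"ry": 0,"rz": 0,"dx": 0,"dy": 0,"dz": -0.3,"claw": 0}
    - {"rx": 0,"ry": 0,"rz": 0,"dx": 0,"dy": 0,"dz": -0.6,"claw": 0}
    - {"rx": 0,"ry": 0,"rz": 0,"dx": 0,"dy": 0,"dz": -0.8,"claw": 0}
    - {"rx": 0,"ry": 0,"rz": 0,"dx": 0,"dy": 0,"dz": -0.8,"claw": 0}

```text
time: 4.0
tool_pos: [0.509, 0.0691, 0.1]
eef_rot: [0.0, -0.15, 0.989, -0.001]
force: [-1.1, -0.4, 3.9]
finger_gap: -0.001
```

Run:
```python
from h import *
d=grab('wrist','w2'); d=grab('scene','s2'); im=d['img'][:,:,::-1]
c=im[155:300,130:290]; cv2.imwrite('pics/s2z.png',cv2.resize(c,None,fx=4,fy=4,interpolation=cv2.INTER_CUBIC))
print(manip.sense()['force'])
```

```text
[-0.73511365  0.28192252  5.49152162]
```

View pics/w2.png

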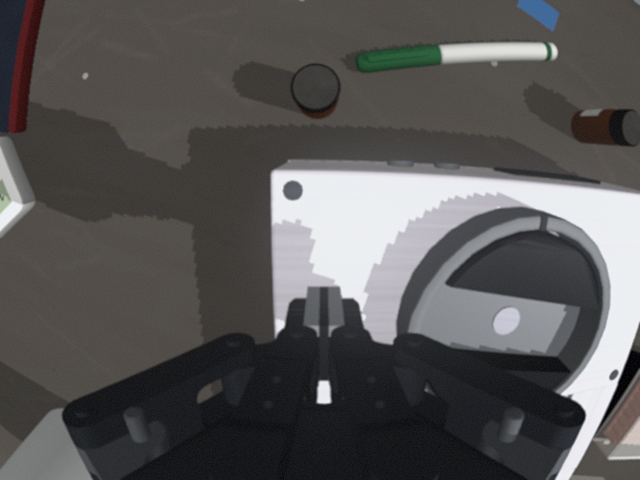

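View pics/s2z.png

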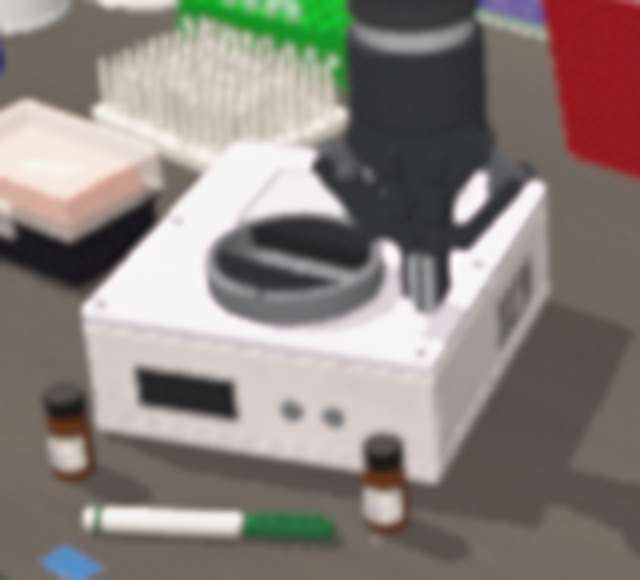

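The lid now looks level on the box. I'll press a little further to confirm it has bottomed.

>>> jog_arm:
  commands:
    - {"rx": 0,"ry": 0,"rz": 0,"dx": 0,"dy": 0,"dz": -0.2,"claw": 0}
    - {"rx": 0,"ry": 0,"rz": 0,"dx": 0,"dy": 0,"dz": -0.4,"claw": 0}
    - {"rx": 0,"ry": 0,"rz": 0,"dx": 0,"dy": 0,"dz": -0.4,"claw": 0}
    - {"rx": 0,"ry": 0,"rz": 0,"dx": 0,"dy": 0,"dz": -0.4,"claw": 0}

```text
time: 4.6
tool_pos: [0.509, 0.0691, 0.0998]
eef_rot: [0.001, -0.15, 0.989, -0.001]
force: [-9.1, -1.9, 31.0]
finger_gap: -0.001
```

Shut is confirmed: the tip is at z = 0.0858 with 31 N and no further motion. Next I'll lift, open part way and look at the slot.

>>> jog_arm:
  commands:
    - {"rx": 0,"ry": 0,"rz": 0,"dx": 0,"dy": 0,"dz": 3,"claw": 0}
    - {"rx": 0,"ry": 0,"rz": 0,"dx": 0,"dy": 0,"dz": 8,"claw": 0.2}
    - {"rx": 0,"ry": 0,"rz": 0,"dx": -1,"dy": 4,"dz": 10,"claw": 0.55}
    - {"rx": 0,"ry": 0,"rz": 0,"dx": -1.8,"dy": 8.1,"dz": 10,"claw": 0.55}
    - {"rx": 0,"ry": 0,"rz": 0,"dx": -1.8,"dy": 8.1,"dz": 10,"claw": 0.55}
    - {"rx": 0,"ry": 0,"rz": 0,"dx": -1.8,"dy": 8.1,"dz": 10,"claw": 0.55}

```text
time: 5.35
tool_pos: [0.4908, 0.1499, 0.1993]
eef_rot: [0.001, -0.151, 0.989, -0.001]
force: [1.0, -0.3, 0.5]
finger_gap: 0.554
```

Run:
```python
from h import *
d=grab('wrist','w3'); d=grab('scene','s3'); im=d['img'][:,:,::-1]
c=im[195:260,160:260]; cv2.imwrite('pics/s3z.png',cv2.resize(c,None,fx=7,fy=7,interpolation=cv2.INTER_CUBIC))
print(manip.sense()['finger_gap'],manip.sense()['tool_pos'],manip.sense()['q'])
```

```text
0.5536544654503227 [0.49093822 0.14926981 0.19929138] [ 0.29644342  0.26306254 -0.25736012  1.04863921 -0.00213541 -0.00435203]
```

View pics/w3.png

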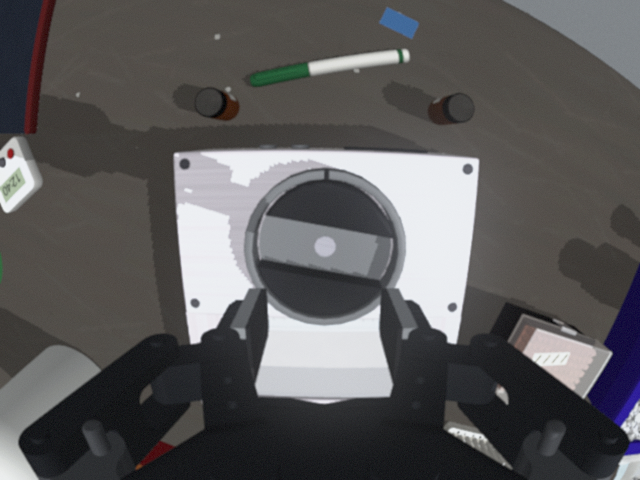

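View pics/s3z.png

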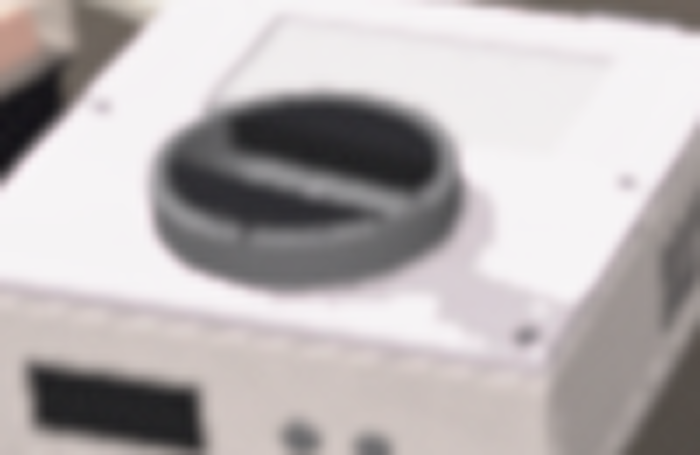

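The wrist view shows the slot's centre dot at (325,246). The slot edges run (268,216)–(394,238) and (260,260)–(385,284), and the collar mark is at (326,173). Casting rays:

```bash
cat >> h.py <<'E'
def wray(d,u,v,z):
    f=240/np.tan(np.radians(d['fov_y'])/2); T=np.array(d['world_from_camera'])
    a,b=u-d['cx'],v-d['cy']; r=np.hypot(a,b); t=r/f
    k=np.array([np.sin(t)*a/r,-np.sin(t)*b/r,-np.cos(t)]); k=T[:3,:3]@k; o=T[:3,3]
    return o+k*(z-o[2])/k[2]
E
python3 - <<'E'
from h import *
d=load('w3'); g=lambda u,v,z:wray(d,u,v,z)
c=g(325,246,.09); print('center',c,'scene-based',lidpt(0,.155,0,.014))
for a,b,z in [((268,216),(394,238),.106),((260,260),(385,284),.106)]:
    p,q=g(*a,z),g(*b,z); v=p-q; print(p,q,'dir',np.degrees(np.arctan2(v[1],v[0]))%180, 'chan y dir',107.4)
m=g(326,173,.106); v=c-m; print('mark',m,np.linalg.norm((m-c)[:2]),np.degrees(np.arctan2(v[1],v[0])))
P=[g(184,163,.086),g(467,168,.086)]; v=P[1]-P[0]; print('screws',P,np.degrees(np.arctan2(v[1],v[0])),np.linalg.norm(v))
P=[g(174,152,.086),g(479,157,.086)]; v=P[1]-P[0]; print('corners',P,np.degrees(np.arctan2(v[1],v[0])),np.linalg.norm(v),(P[0]+P[1])/2+.063*X)
E
```

```text
center [0.49163506 0.15086039 0.09      ] scene-based [0.4911507  0.14994508 0.09      ]
[0.47942694 0.11056738 0.106     ] [0.46950801 0.18888169 0.106     ] dir 97.21838485099367 chan y dir 107.4
[0.50828533 0.11301574 0.106     ] [0.50006162 0.19404628 0.106     ] dir 95.79504913543236 chan y dir 107.4
mark [0.44408352 0.13658669 0.106     ] 0.0496476343949369 16.708343158697716
screws [array([0.465577  , 0.04298659, 0.086     ]), array([0.41169439, 0.22670278, 0.086     ])] 106.34602826505014 0.1914548872940845
corners [array([0.46011611, 0.03382378, 0.086     ]), array([0.40144151, 0.23257204, 0.086     ])] 106.447690517406 0.20722832758738283 [0.49089595 0.15203748 0.086     ]
```

Slot centre is (0.4915, 0.1505), agreeing with the scene estimate to about 1 mm. Slot direction is about 96.5° against 107° for chamber y, so the cam sits at about 0.18 rad. The tool yaw is 107.4°, so I'll turn it −11° and enter the slot.

>>> jog_arm:
  commands:
    - {"rx": 0,"ry": 0,"rz": -6,"dx": 0.06,"dy": 0.1,"dz": -2,"claw": 0.55}
    - {"rx": 0,"ry": 0,"rz": -11,"dx": 0.06,"dy": 0.1,"dz": -5,"claw": 0.55}
    - {"rx": 0,"ry": 0,"rz": -11,"dx": 0.06,"dy": 0.1,"dz": -7,"claw": 0.55}
    - {"rx": 0,"ry": 0,"rz": -11,"dx": 0.06,"dy": 0.1,"dz": -7,"claw": 0.55}

```text
time: 5.95
tool_pos: [0.4901, 0.1489, 0.1276]
eef_rot: [-0.001, -0.054, 0.999, -0.002]
force: [1.0, 0.0, 0.5]
finger_gap: 0.546
```

Run:
```python
from h import *
d=grab('wrist','w4'); d=grab('scene','s4'); im=d['img'][:,:,::-1]
c=im[175:260,150:270]; cv2.imwrite('pics/s4z.png',cv2.resize(c,None,fx=6,fy=6,interpolation=cv2.INTER_CUBIC))
```

```text
(no output)
```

View pics/w4.png

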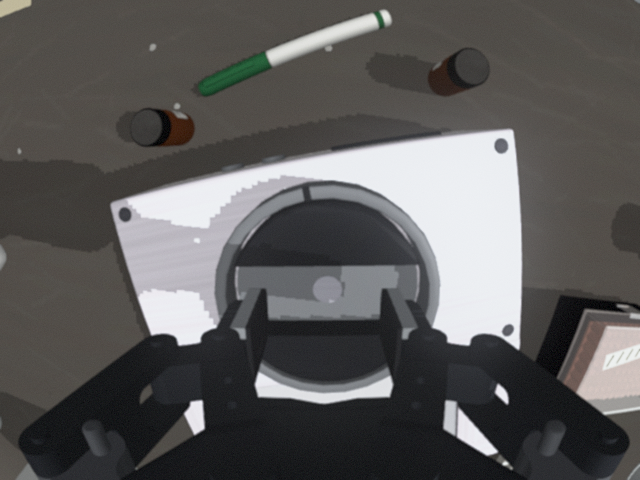

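View pics/s4z.png

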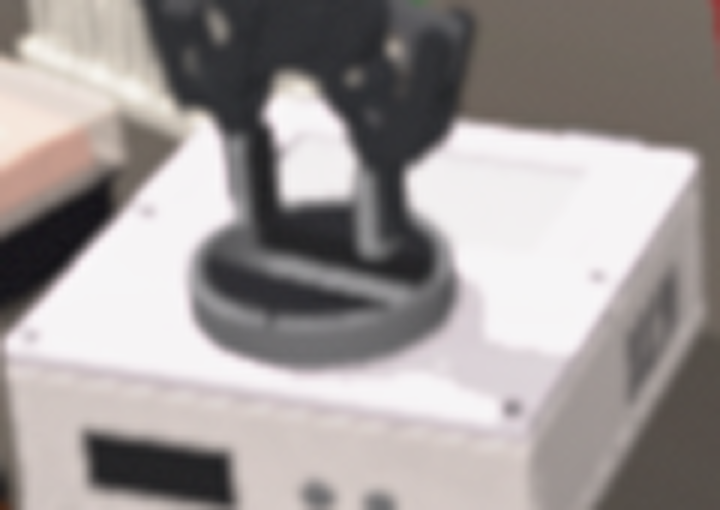

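In the wrist view the slot is parallel to the jaws and the dot is at (327,290). I'll refine the centre before inserting.

Run:
```python
from h import *
d=load('w4'); g=lambda u,v,z:wray(d,u,v,z)
print('dot',g(327,290,.09)); 
p,q=g(238,265,.106),g(415,264,.106); v=q-p; print(p,q,np.degrees(np.arctan2(v[1],v[0])))
print('backlug bottom edge',g(327,320,.106)); s=manip.sense(); print(s['tool_pos'],s['force'])
```

```text
dot [0.49216252 0.15070011 0.09      ]
[0.47844333 0.11039139 0.106     ] [0.46974123 0.18645041 0.106     ] 96.52696832563903
backlug bottom edge [0.50012814 0.15149503 0.106     ]
[0.4918636  0.14967983 0.12957156] [-1.45454935  1.7611329  -0.68005848]
```

>>> jog_arm:
  commands:
    - {"rx": 0,"ry": 0,"rz": 0,"dx": 0,"dy": 0.08,"dz": -0.7,"claw": 0.55}
    - {"rx": 0,"ry": 0,"rz": 0,"dx": 0,"dy": 0.08,"dz": -1.4,"claw": 0.55}
    - {"rx": 0,"ry": 0,"rz": 0,"dx": 0,"dy": 0.08,"dz": -2.1,"claw": 0.55}
    - {"rx": 0,"ry": 0,"rz": 0,"dx": 0,"dy": 0.08,"dz": -2.3,"claw": 0.55}
    - {"rx": 0,"ry": 0,"rz": 0,"dx": 0,"dy": 0.08,"dz": -2.3,"claw": 0.55}

```text
time: 6.68
tool_pos: [0.4917, 0.1505, 0.1064]
eef_rot: [0.001, -0.054, 0.999, -0.001]
force: [0.2, 0.1, 0.4]
finger_gap: 0.552
```

Run:
```python
from h import *
d=grab('wrist','w5'); d=grab('scene','s5'); im=d['img'][:,:,::-1]
c=im[175:260,150:270]; cv2.imwrite('pics/s5z.png',cv2.resize(c,None,fx=6,fy=6,interpolation=cv2.INTER_CUBIC))
s=manip.sense(); print(s['tool_pos'],s['force'])
```

```text
[0.49197919 0.15056824 0.10669831] [0.89770696 0.77630078 0.02824115]
```

View pics/w5.png

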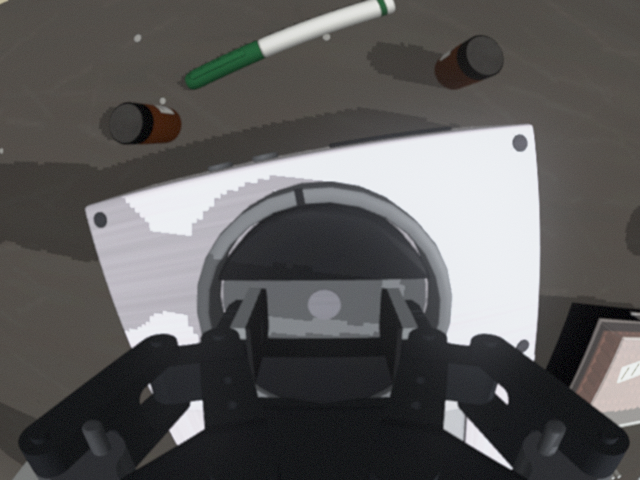

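View pics/s5z.png

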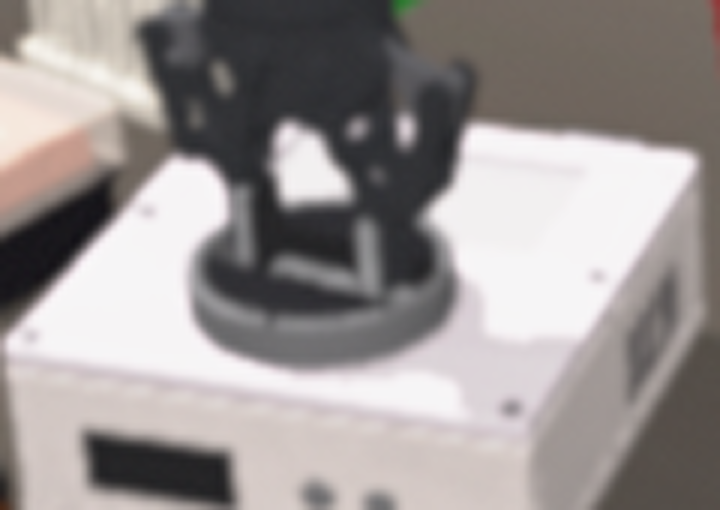

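Both fingertips are in the slot with no contact force. I'll go 2 mm deeper and turn clockwise half-way.

>>> jog_arm:
  commands:
    - {"rx": 0,"ry": 0,"rz": 0,"dx": 0,"dy": 0,"dz": -0.2,"claw": 0.55}
    - {"rx": 0,"ry": 0,"rz": -5,"dx": 0,"dy": 0,"dz": -0.2,"claw": 0.55}
    - {"rx": 0,"ry": 0,"rz": -10,"dx": 0,"dy": 0,"dz": -0.2,"claw": 0.55}
    - {"rx": 0,"ry": 0,"rz": -15,"dx": 0,"dy": 0,"dz": -0.2,"claw": 0.55}
    - {"rx": 0,"ry": 0,"rz": -20,"dx": 0,"dy": 0,"dz": -0.2,"claw": 0.55}
    - {"rx": 0,"ry": 0,"rz": -25,"dx": 0,"dy": 0,"dz": -0.2,"claw": 0.55}
    - {"rx": 0,"ry": 0,"rz": -30,"dx": 0,"dy": 0,"dz": -0.2,"claw": 0.55}
    - {"rx": 0,"ry": 0,"rz": -35,"dx": 0,"dy": 0,"dz": -0.2,"claw": 0.55}
    - {"rx": 0,"ry": 0,"rz": -40,"dx": 0,"dy": 0,"dz": -0.2,"claw": 0.55}
    - {"rx": 0,"ry": 0,"rz": -45,"dx": 0,"dy": 0,"dz": -0.2,"claw": 0.55}

```text
time: 8.02
tool_pos: [0.4915, 0.1508, 0.1046]
eef_rot: [0.0, 0.333, 0.943, -0.001]
force: [-1.1, 1.2, 0.1]
finger_gap: 0.548
```

Run:
```python
from h import *
d=grab('wrist','w6')
s=manip.sense(); print(s['tool_pos'],s['force'],s['wrist_torque'],s['q'])
```

```text
[0.49158818 0.15082445 0.10468393] [-0.74115371  0.6237364   1.17941882] [0.12011461 0.13805545 0.01099454] [ 0.29894159  0.34525426 -0.40867253  0.81802189 -0.00209498  0.98066668]
```

View pics/w6.png

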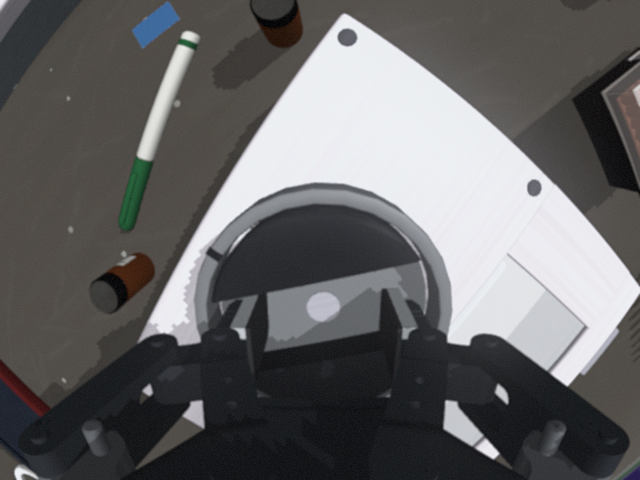

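The fastener is turning, lagging the jaws by about 10°, which is the slot clearance. I'll carry on to the stop.

>>> jog_arm:
  commands:
    - {"rx": 0,"ry": 0,"rz": -5,"dx": 0,"dy": 0,"dz": 0,"claw": 0.55}
    - {"rx": 0,"ry": 0,"rz": -10,"dx": 0,"dy": 0,"dz": 0,"claw": 0.55}
    - {"rx": 0,"ry": 0,"rz": -15,"dx": 0,"dy": 0,"dz": 0,"claw": 0.55}
    - {"rx": 0,"ry": 0,"rz": -20,"dx": 0,"dy": 0,"dz": 0,"claw": 0.55}
    - {"rx": 0,"ry": 0,"rz": -25,"dx": 0,"dy": 0,"dz": 0,"claw": 0.55}
    - {"rx": 0,"ry": 0,"rz": -30,"dx": 0,"dy": 0,"dz": 0,"claw": 0.55}
    - {"rx": 0,"ry": 0,"rz": -35,"dx": 0,"dy": 0,"dz": 0,"claw": 0.55}
    - {"rx": 0,"ry": 0,"rz": -39,"dx": 0,"dy": 0,"dz": 0,"claw": 0.55}
    - {"rx": 0,"ry": 0,"rz": -42,"dx": 0,"dy": 0,"dz": 0,"claw": 0.55}
    - {"rx": 0,"ry": 0,"rz": -42,"dx": 0,"dy": 0,"dz": 0,"claw": 0.55}

```text
time: 9.32
tool_pos: [0.4917, 0.1507, 0.1047]
eef_rot: [-0.0, 0.649, 0.761, -0.001]
force: [-0.2, -0.6, -0.2]
finger_gap: 0.546
```

Run:
```python
from h import *
d=grab('wrist','w7')
s=manip.sense(); print(s['tool_pos'],s['force'],s['wrist_torque'],s['q'])
```

```text
[0.49164794 0.15074447 0.10469248] [-0.02030676  0.18201275  0.52572696] [-0.0414993   0.01863398  0.01228338] [ 2.98075369e-01  3.45944059e-01 -4.07546179e-01  8.19465108e-01
 -9.48057117e-04  1.71135328e+00]
```

View pics/w7.png

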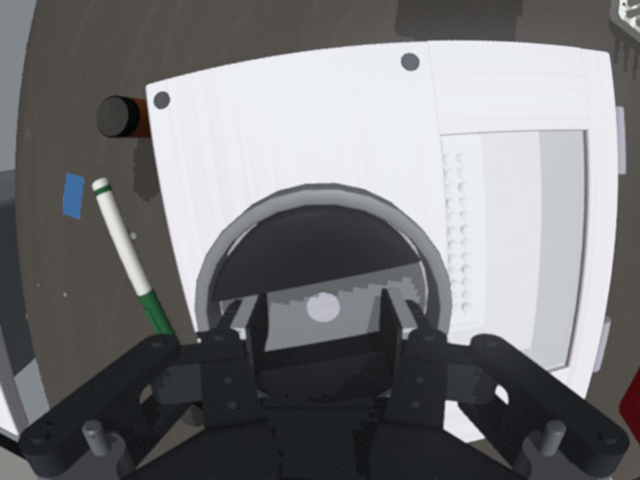

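There is no stop torque yet, so I'll turn a bit more.

>>> jog_arm:
  commands:
    - {"rx": 0,"ry": 0,"rz": -2,"dx": 0,"dy": 0,"dz": 0,"claw": 0.55}
    - {"rx": 0,"ry": 0,"rz": -4,"dx": 0,"dy": 0,"dz": 0,"claw": 0.55}
    - {"rx": 0,"ry": 0,"rz": -5,"dx": 0,"dy": 0,"dz": 0,"claw": 0.55}
    - {"rx": 0,"ry": 0,"rz": -5,"dx": 0,"dy": 0,"dz": 0,"claw": 0.55}

```text
time: 9.88
tool_pos: [0.4917, 0.1507, 0.1047]
eef_rot: [-0.0, 0.682, 0.731, -0.001]
force: [-0.1, -0.5, -0.2]
finger_gap: 0.55
```

Run:
```python
from h import *
d=grab('wrist','w8')
s=manip.sense(); print(s['tool_pos'],s['force'],s['wrist_torque'],s['eef_rot'],s['tau'][5],s['finger_gap'])
g=lambda u,v,z:wray(d,u,v,z)
```

```text
[0.49164786 0.15070578 0.10468325] [-0.30739039 -0.16182967  0.17508245] [-0.04585566  0.01016116  0.1168506 ] [-2.31393903e-04  6.81821350e-01  7.31517734e-01 -1.18236524e-03] 0.09236898506060243 0.5480757687685006
```

View pics/w8.png

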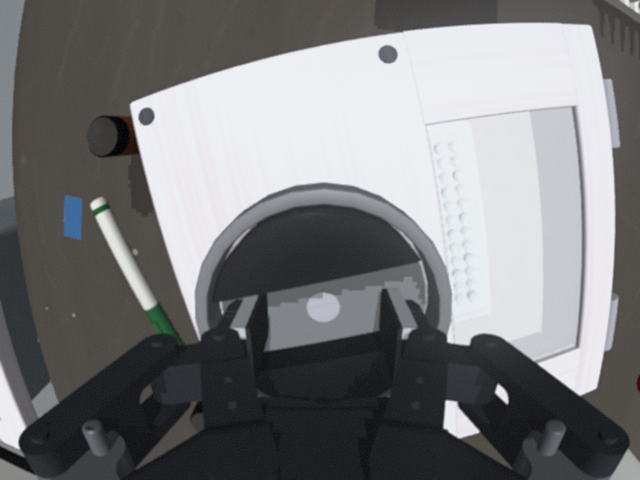

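>>> jog_arm:
  commands:
    - {"rx": 0,"ry": 0,"rz": -2,"dx": 0,"dy": 0,"dz": 0,"claw": 0.55}
    - {"rx": 0,"ry": 0,"rz": -4,"dx": 0,"dy": 0,"dz": 0,"claw": 0.55}
    - {"rx": 0,"ry": 0,"rz": -4,"dx": 0,"dy": 0,"dz": 0,"claw": 0.55}
    - {"rx": 0,"ry": 0,"rz": -4,"dx": 0,"dy": 0,"dz": 0,"claw": 0.55}

```text
time: 10.42
tool_pos: [0.4916, 0.1508, 0.1047]
eef_rot: [-0.0, 0.706, 0.708, -0.001]
force: [0.4, -1.6, 0.1]
finger_gap: 0.546
```

Run:
```python
from h import *
d=grab('wrist','w9')
s=manip.sense(); print(s['tool_pos'],s['force'],s['wrist_torque'],s['eef_rot'],s['tau'][5],s['finger_gap'])
```

```text
[0.49165342 0.15075627 0.1047148 ] [ 0.63168025 -2.23273389  0.05663552] [-0.36385356 -0.04086359  2.98532146] [-5.81882560e-05  7.06159822e-01  7.08051371e-01 -1.24864890e-03] 3.026081398129463 0.5505086261117855
```

View pics/w9.png

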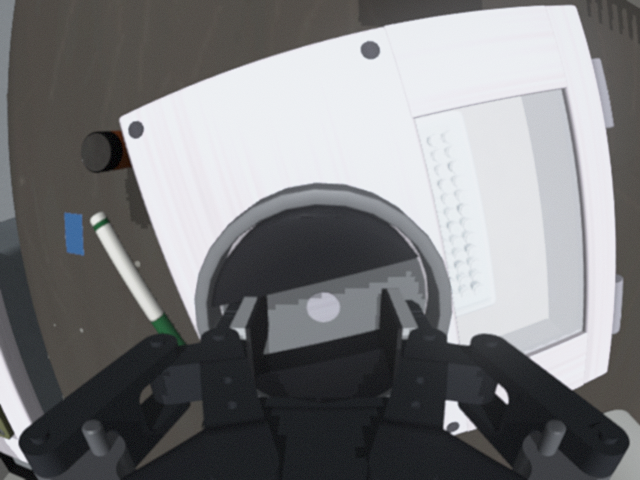

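The torque is now 3 N·m against 0.1 before, so it is at the stop. I'll back off within the slot clearance, lift out and move clear.

>>> jog_arm:
  commands:
    - {"rx": 0,"ry": 0,"rz": 5,"dx": 0,"dy": 0,"dz": 0,"claw": 0.55}
    - {"rx": 0,"ry": 0,"rz": 10,"dx": 0,"dy": 0,"dz": 0,"claw": 0.55}
    - {"rx": 0,"ry": 0,"rz": 10,"dx": 0,"dy": 0,"dz": 1,"claw": 0.55}
    - {"rx": 0,"ry": 0,"rz": 10,"dx": 0,"dy": 0,"dz": 3,"claw": 0.55}
    - {"rx": 0,"ry": 0,"rz": 10,"dx": 0,"dy": 0,"dz": 7,"claw": 0.55}
    - {"rx": 0,"ry": 0,"rz": 10,"dx": 0,"dy": 0,"dz": 12,"claw": 0.55}
    - {"rx": 0,"ry": 0,"rz": 10,"dx": 0,"dy": -5,"dz": 13,"claw": 0.55}
    - {"rx": 0,"ry": 0,"rz": 10,"dx": 0,"dy": -10,"dz": 13,"claw": 0.55}
    - {"rx": 0,"ry": 0,"rz": 10,"dx": 0,"dy": -10,"dz": 13,"claw": 0.55}

```text
time: 11.6
tool_pos: [0.4917, 0.0483, 0.2358]
eef_rot: [0.0, 0.645, 0.764, -0.001]
force: [-0.0, 0.3, 0.6]
finger_gap: 0.552
```

Run:
```python
from h import *
d=grab('wrist','w10'); d=grab('scene','s10'); im=d['img'][:,:,::-1]
c=im[180:300,130:290]; cv2.imwrite('pics/s10z.png',cv2.resize(c,None,fx=4.7,fy=4.7,interpolation=cv2.INTER_CUBIC))
a=load('scene0')['img'];m=(np.abs(a.astype(int)-d['img']).max(2)>40).astype(np.uint8)
print([s[:5].tolist() for s in cv2.connectedComponentsWithStats(m)[2] if s[4]>20])
s=manip.sense(); print(s['tool_pos'],s['force'])
```

```text
[[0, 0, 640, 480, 292187], [47, 0, 18, 3, 29], [198, 0, 34, 29, 750], [258, 0, 35, 38, 971], [40, 8, 28, 222, 3109], [43, 20, 13, 12, 121], [200, 34, 46, 41, 921], [248, 43, 34, 55, 1301], [240, 56, 4, 7, 21], [276, 61, 7, 23, 124], [214, 69, 74, 116, 3670], [274, 95, 7, 6, 31], [247, 96, 26, 8, 77], [218, 103, 15, 6, 61], [218, 140, 9, 9, 34], [182, 192, 49, 45, 1709], [149, 194, 32, 41, 450], [238, 203, 28, 21, 188], [248, 206, 18, 26, 40], [158, 211, 27, 26, 370], [346, 276, 10, 7, 25], [328, 278, 19, 9, 84], [328, 286, 8, 11, 40], [337, 288, 13, 6, 46], [74, 306, 18, 22, 66], [437, 318, 6, 10, 22], [81, 325, 12, 34, 120], [0, 342, 21, 10, 82], [57, 447, 16, 20, 148], [76, 467, 25, 13, 113]]
[0.4917937  0.05062349 0.23525786] [-0.28903669  0.07405853  0.36599239]
```

View pics/w10.png

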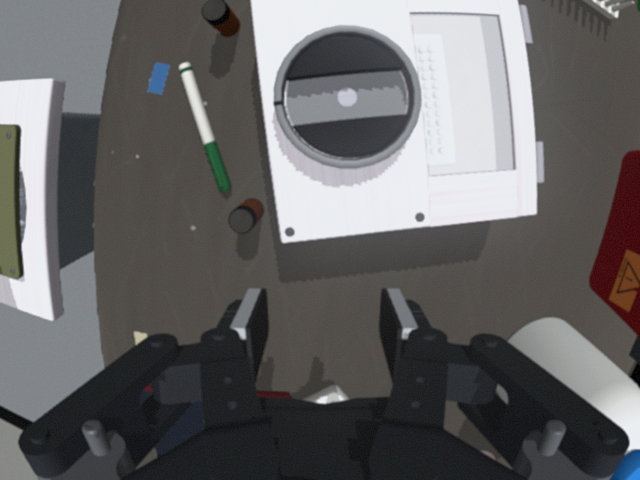

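View pics/s10z.png

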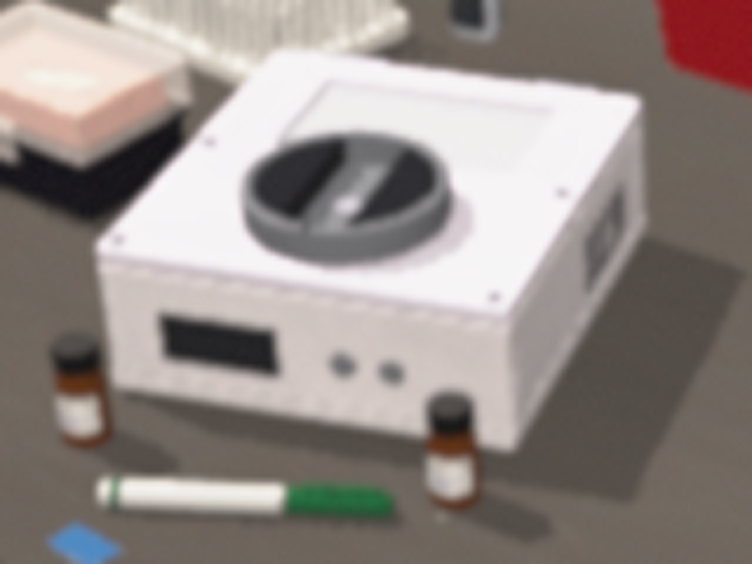

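The lid is level, and the slot points at the collar mark (279,101 in the wrist view). The scene difference shows something near the timer (328–356, 276–297), so I'll check that and the slot angle.

Run:
```python
from h import *
a=load('scene0')['img'];b=load('s10')['img']
f=lambda i:cv2.resize(i[260:345,310:450,::-1],None,fx=2.8,fy=2.8,interpolation=cv2.INTER_CUBIC)
cv2.imwrite('pics/cmp.png',np.hstack([f(a),f(b)]))
d=load('w10'); g=lambda u,v,z:wray(d,u,v,z)
for p,q in [((292,79),(400,70)),((290,124),(405,115))]:
    v=g(*q,.106)-g(*p,.106); print('slot',np.degrees(np.arctan2(v[1],v[0])))
c=g(347,97,.09);m=g(279,101,.106);v=c-m; print(c,m,'mark dir',np.degrees(np.arctan2(v[1],v[0])))
```

```text
slot 15.65369492448421
slot 14.972879391263536
[0.49197175 0.15048869 0.09      ] [0.44600265 0.13824484 0.106     ] mark dir 14.914446872974672
```

View pics/cmp.png

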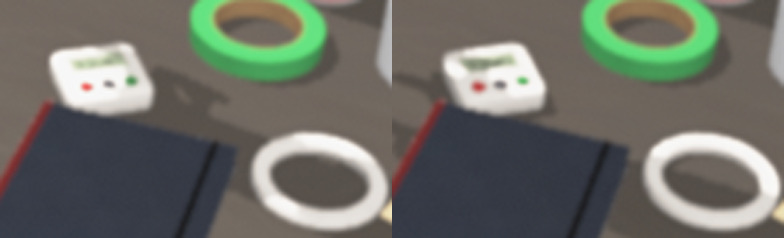

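The timer, tape and ring haven't moved; the difference was only a shift in the arm's shadow. The slot (15.3°) lines up with the mark (14.9°), so I'm handing in.

Run:
```python
from h import *
print(manip.hand_in())
```

```text
the job is handed in; nothing more can be done
None
```

I pushed the lid shut with the closed fingertips on its right flat part. I then set both fingertips, part open, in the fastener's slot and turned it clockwise to its stop. After that I lifted the hand clear and handed the job in at about 12 s.

- **Lid:** it stopped firmly, with the fingertip at z = 0.086 m under 31 N and no further motion. It still looked level on the box in the last pictures.
- **Fastener:** at the stop the torque rose from about 0.1 to 3 N·m. The slot measured about 15.3° against 14.9° for the collar mark.
- **Surroundings:** in the last views the vials were upright and nothing lying around had visibly moved. A picture difference at the timer turned out to be the arm's shadow.
- **Hand:** it was well clear, with only about 0.5 N of sensor noise.

**Disagreement:** the chamber yaw read 17.4° from the scene camera and 15° to 17° from the wrist camera. That is within measuring error and made no difference to the result. The first move call was refused as invalid input, and nothing moved.

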